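# Seat the former plate on the carton-folding jig

### The job

Change over the carton-folding jig: take the former plate by its grip block off the sloping rest, hold it level and lower it gently over the jig's two locating pins until it lies flush on both rails, keeping hold of it until it is down, then let go. The pin bar has been left somewhere along its slot, so feel for the pins, and never press the plate on the jig harder than 40 N. Leave the tape roll, the glue bottle, the stapler and the wooden block where they are.

Things in the scene. Friction and masses are not known exactly. Their poses are not given: they have to be found in the camera images.
- plate: former plate: grey board 150 (x) x 130 (y) x 12 mm with two 17 mm through holes at x = -55 and +55 mm, y = 0. Wooden grip block 24 (x) x 80 (y) mm in the middle of its top, reaching from 12 to 58 mm above the underside. Origin: centre of the underside; z out of the top. 0.35 to 0.6 kg. Starts on the sloping rest, block square to the slope. May be seated either way round (half turn)
- rest: sloping plywood rest, fixed to the bench, 180 mm wide (y), about 170 mm deep; its board rises at 30 degrees (0.524 rad) towards its -x, so its face looks up and away from the robot; a lip 14 mm high along the lower (+x) edge. Highest point 110 mm. Origin: centre of its underside, on the bench
- rest_mid (a point): middle of the rest's sloping face, 68 mm above the bench; the plate's origin lies near here at the start
- jig: carton-folding jig, fixed: plywood base 240 (x) x 160 (y) x 10 mm; two aluminium rails 200 mm long along x, 22 mm wide, centred at y = -46 and +46 mm, tops 30 mm above the bench; wooden fence 60 mm high at the +x end, inner face at x = +107 mm; a steel pin bar with two pins between the rails. Origin: centre of the underside, on the bench
- jig_seat (a point): point at the height of the rail tops (30 mm), over the jig's origin: the plate's underside lies at this height when flush
- tape_roll: bystander: cardboard-coloured roll of tape, 100 mm across, 48 mm high; origin at the centre of its underside
- glue: bystander: white bottle 48 mm across, 100 mm high; origin at the centre of its underside
- ruler_block: bystander: wooden block 150 x 50 x 25 mm; origin at the centre of its underside
- stapler: bystander: stapler 150 x 36 x 50 mm; origin at the centre of its underside
- slot_mid (a point): middle of the jig's slot at pin-top height, 48 mm above the bench. Two upright pins 14 mm in diameter (top 5 mm tapered to 7 mm) stand 110 mm apart along the jig's x, at its y = 0, on the steel pin bar (top 22 mm above the bench). The bar is clamped anywhere up to 9 mm either way along x from this middle; that shift is not reported: feel or look for it
Things that resemble listed ones, but are neither listed nor needed, are in the scene too. Leave any red or turquoise look-alike of the rest alone.

How it is judged:
On the way, in this order (a step that is already met when the one before it is completed fails the run):
1. the plate is lifted off the sloping rest (distance between plate and rest_mid above 0.08 m), for 0.1 s.
2. the plate, still held by the fingers, is down over the pins (underside less than 10 mm above the rails) (contact force between the fingers and plate above 1 N and z of plate in the frame of jig_seat below 0.01 m and horizontal distance between plate and jig_seat below 0.018 m), for 0.1 s.
At the end, for the whole second after the job is handed in: the plate lies at rest on the jig's rails with both pins through its holes: underside within 3 mm of the rail tops, level within 2 degrees, its centre within 18 mm of the jig's middle; released (z of plate in the frame of jig_seat between -0.003 and 0.003 m and horizontal distance between plate and jig_seat below 0.018 m and angle between plate's own z axis and vertical below 0.035 rad and linear speed of plate below 0.01 m/s); the robot touches nothing.
It fails at once if the plate is pressed on the jig or its pins harder than 40 N (contact force between plate and jig above 40 N).
It fails at once if the tape roll, glue bottle, wooden block or stapler is moved by more than 30 mm (distance of any of tape_roll, glue, ruler_block, stapler from where it was at the start of the episode above 0.03 m).
It also fails if it takes over 67 s, if anything falls off the work surface, if the arm or the gripper's body presses on something with over 40 N, if the wrist force passes 120 N, or if a joint passes its speed limit or range.

### The arm

A 7-joint arm with a two-finger parallel gripper is mounted at the origin on the work surface. World frame = base frame: x ahead of the robot, y to its left, z up, the work surface at z = 0. Lengths are in m, angles in rad, forces in N, time in s.
With the tool pointing down it reaches from about 0.425 to 1.025 m from the base axis. Payload 9.4 kg.
Tool frame: the origin (TCP) lies on the front face of the gripper's body, between the roots of the fingers; the fingertips stand 73 mm ahead of it and the grasp point (between the pads) lies r.grip_depth ahead of it (r.grip_depth is the distance from the TCP to the grasp point, in m); z points along the fingers, y is the line along which they close (so a half turn about z gives the same grasp; the last joint's range is limited). The gripper opens to 85 mm and grips with 20 to 120 N. Pads are 22 mm wide; open, the fingers measure 114 mm over their backs; the gripper's body (76 mm by 85 mm) begins 54 mm behind the grasp point. The pads swing forward as they close: fully open they stand 13 mm farther back than shut.
Start: joints at [1.15, 0.599, -0.003, 1.599, 0.002, 0.943, -0.08], TCP at [0.244, -0.683, 0.304] pointing down, gripper open.
Joint ranges: [-2.57, 2.57], [-0.35, 1.97], [-1.29, 1.29], [0.11, 2.56], [-1.05, 4.19], [0.11, 1.86], [-2.63, 2.63]. Speed limits (rad/s): [2.22, 2.22, 3.01, 3.01, 3.14, 3.14, 3.14].

### API

Orientations are given as a 3x3 rotation matrix whose columns are the frame's x, y, z axes.
In Python, from rig import r gives the robot as it stands.
- The arm moves only by the shell command python3 -m inch 'ROWS'. ROWS is JSON, a list of rows, each an object of numbers: "dx", "dy", "dz": the shift along the tool's x, y, z in units of 30 mm (1.0 is 30 mm); "ax", "ay", "az": the turn, a rotation vector about the tool's x, y, z in units of 6 degrees (1.0 is 6 degrees); "hand": the opening, from -1 (shut) to 1 (fully open). A call has exactly 8 rows; each row shifts and turns the commanded pose from where the row before left it, along the tool's axes as they then stand; what a row does not reach is not made up. A row lasts 1/10 s, in which the tool goes at most 50 mm and 8.59 degrees, less where a joint would pass 70% of its speed; a pose out of reach is approached as far as the arm can. A call is refused whole if a number of a shift passes 1 or a number of a turn 1, either way. A call with a gripper value outside its range is refused whole. The fingers move at their own pace and stop on an object; the grip force is fixed at half the most. Time passes only in rows, so rows that do not move let the fingers close, or fill a call up. It gives the time, the measured TCP pose, the force, the opening and the grip force at its end, in the units of the state.
- r.observe(): the state, without advancing time (a new reading comes with each control period).
- r.grab_frame(name): name is "scene" or "top"; returns a dict with "frame" (420x560x3 uint8, red, green, blue), "range_z" (420x560 float32, m along the optical axis (not along the pixel's ray), 0 where there is no reading), "mtx" (3x3 intrinsics, pixels), "R" (3x3) and "t" (3): a world point X has camera coordinates R X + t. Camera axes: x right, y down, z forward; pixel columns grow to the right and rows downward; lengths in m; the calibration is good to about 2 mm. A picture is of the moment at which its call begins.
- r.sign_off(): hands the job in; it is judged then, once.
The state is a dict: "time": time; "qpos": joint angles; "qvel": joint speeds; "effort": joint torques, N m; "position": TCP position; "ee_rot": TCP orientation; "force": force on the tool from outside, world axes, zero at the start; "torque": the same for the moment, N m; "finger_gap": opening from 0.0 (shut) to 1.0 (fully open); "grasp_force": force on a finger pad.
Only numpy, scipy, OpenCV 4.12 (cv2) and the standard library are available. Lean on these libraries where they do the work, as an engineer would, in place of code of your own. Each camera call takes 0.05 s, during which the arm holds its last target. There are 200 camera calls.

## Working session

There is one attempt and no reset: what is moved stays moved. The work goes in short steps, Python scripts to look and compute and a shell command to move; the robot and the scene stay as the last step left them, time stands still between calls to the robot, and variables do not carry over. Pictures are saved under pics/ and viewed, at most 10 in all, crops included, and the job is handed in when it is done.

```bash
mkdir -p pics; ls; python3 - <<'E'
from rig import r
import cv2,numpy as np
o=r.observe();print({k:np.round(v,3).tolist() for k,v in o.items()},r.grip_depth)
for n in("scene","top"):
    f=r.grab_frame(n);cv2.imwrite(f"pics/{n}0.png",f["frame"][:,:,::-1]);np.savez(f"{n}0.npz",**f)
    print(n,np.round(f["R"],3).tolist(),np.round(f["t"],3),f["mtx"].tolist())
E
```

```text
pics
{'time': 0.0, 'qpos': [1.15, 0.6, -0.003, 1.6, 0.002, 0.943, -0.08], 'qvel': [0.002, -0.002, 0.0, 0.001, 0.002, -0.0, 0.0], 'effort': [0.001, -77.644, 1.565, -25.8, 0.012, 0.009, -0.0], 'position': [0.244, -0.682, 0.303], 'ee_rot': [[0.941, 0.337, -0.001], [0.337, -0.941, 0.001], [-0.0, -0.002, -1.0]], 'force': [-0.288, -1.219, -0.705], 'torque': [-0.029, 0.028, 0.018], 'grasp_force': 0.0, 'finger_gap': 1.001} 0.0539
scene [[0.507, 0.862, -0.014], [0.632, -0.382, -0.674], [-0.587, 0.333, -0.738]] [-0.249 -0.279  1.67 ] [[468.9524692493685, 0.0, 278.1672774036365], [0.0, 468.9524692493685, 218.7240219718528], [0.0, 0.0, 1.0]]
top [[-0.015, -1.0, 0.006], [-0.991, 0.014, -0.133], [0.133, -0.008, -0.991]] [-0.005  0.504  1.387] [[451.7001405253345, 0.0, 279.5762960328497], [0.0, 451.7001405253345, 195.95023236006915], [0.0, 0.0, 1.0]]
```

View pics/scene0.png

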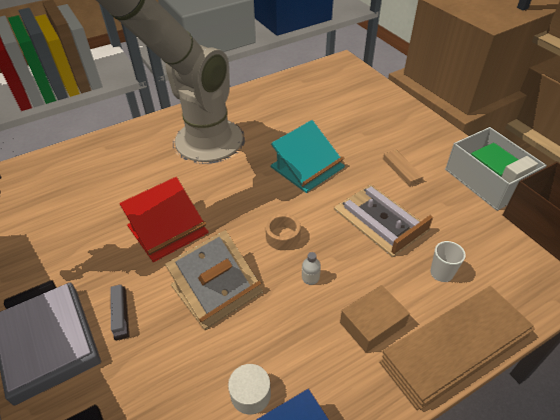

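View pics/top0.png

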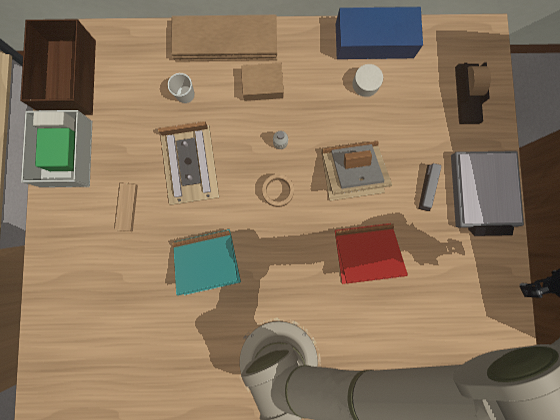

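The scene view shows the plate on the wooden rest around (213,275) with the jig at (383,215). In the top view the plate is at (357,165) with its block at (357,158), and the jig is at (190,163) with its pins near (185,143) and (190,178). Next I'll measure them from depth.

```bash
cat > h.py <<'E'
import numpy as np,cv2
def cloud(f):
    z=f["range_z"];v,u=np.mgrid[:z.shape[0],:z.shape[1]];K=f["mtx"]
    P=np.stack([(u-K[0,2])/K[0,0]*z,(v-K[1,2])/K[1,1]*z,z],-1)
    return (P-f["t"])@f["R"]   # R^T (P-t)
def box(P):
    c,s,a=cv2.minAreaRect(P[:,:2].astype(np.float32)*1000);return np.round(c,1),np.round(s,1),round(a,1)
E
python3 - <<'E'
from h import *
f=dict(np.load("top0.npz"));W=cloud(f);I=f["frame"].astype(int);hsv=cv2.cvtColor(f["frame"],cv2.COLOR_RGB2HSV)
for n,(a,b,c,d) in dict(plate=(135,205,315,395),jig=(118,210,155,222)).items():
    print(n,W[(a+b)//2,(c+d)//2])
# plate
R=np.zeros(W.shape[:2],bool);R[138:200,318:395]=1
g=R&(hsv[...,1]<60)&(W[...,2]>.03)
P=W[g];print("grey",len(P));
for _ in range(4):
    c=P.mean(0);n=np.linalg.svd(P-c)[2][2];n*=np.sign(n[2]);P=P[abs((P-c)@n)<.005]
print("plane",c,n,"tilt",np.degrees(np.arccos(n[2])),len(P))
d=(W-c)@n
b=R&(d>.038)&(d<.055);Q=W[b];q=Q.mean(0);print("block",len(Q),q,"h",(q-c)@n,"bbox",Q.min(0),Q.max(0))
# in-plane frame
ex=np.array([1,0,0])-n*n[0];ex/=np.linalg.norm(ex);ey=np.cross(n,ex)
for nm,S in(("plate",P),("block",Q)):
    s=np.c_[(S-c)@ex,(S-c)@ey];cc,ss,aa=box(s);o=c+ex*cc[0]/1e3+ey*cc[1]/1e3;print(nm,cc,ss,aa,o)
# jig rails
R[:]=0;R[115:215,150:225]=1
m=R&(W[...,2]>.025)&(W[...,2]<.035);print("rails",m.sum(),box(W[m]),W[m][:,2].mean())
k,l,st,ce=cv2.connectedComponentsWithStats(m.astype(np.uint8))
for i in range(1,k):
    if st[i,4]>60:print(i,st[i],box(W[l==i]))
m=R&(W[...,2]>.05);print("fence",m.sum(),box(W[m]),W[m][:,2].max())
for f2 in("top","scene"):
    im=np.load(f2+"0.npz")["frame"];cr=im[115:212,150:226] if f2=="top" else im[175:260,325:445]
    cv2.imwrite(f"pics/jig_{f2}.png",cv2.resize(cr,None,fx=6,fy=6,interpolation=cv2.INTER_CUBIC)[:,:,::-1])
E
```

```text
plate [ 0.57298492 -0.24386208  0.08680322]
jig [0.61351068 0.27915051 0.0164289 ]
grey 1253
plane [ 0.57343867 -0.26014411  0.09051407] [0.59486289 0.01089364 0.80375337] tilt 36.50996793630879 294
block 205 [ 0.61363358 -0.24870955  0.11819364] h 0.04628257444619213 bbox [ 0.59929342 -0.28889898  0.10992192] [ 0.62946601 -0.20791323  0.12870758]
plate [ 2.6 12.5] [169.8  54.4] 64.0 [ 0.57552862 -0.24766621  0.08879817]
block [16.5 11. ] [28.5 81. ] 6.1 [ 0.58670182 -0.24927813  0.08055066]
rails 932 (array([621.7, 271.8]), array([214. , 146.4]), 10.8) 0.029243944240218027
7 [195 130  15  62 379] (array([621.7, 232. ]), array([199.4,  22.7]), 7.9)
10 [167 135  15  62 396] (array([609.2, 322.8]), array([199.9,  22.6]), 8.3)
fence 254 (array([558.8, 137.9]), array([546.2, 127. ]), 42.8) 1.4411468805326895
```

```bash
python3 - <<'E'
from h import *
rng=np.random.default_rng(0)
f=dict(np.load("top0.npz"));fs=dict(np.load("scene0.npz"))
for nm,f in(("top",f),("scene",fs)):
    W=cloud(f);hsv=cv2.cvtColor(f["frame"],cv2.COLOR_RGB2HSV)
    A=(abs(W[...,0]-.58)<.12)&(abs(W[...,1]+.25)<.12)
    P=W[A&(hsv[...,1]<70)&(W[...,2]>.04)]
    best=0
    for _ in range(2000):
        a=P[rng.choice(len(P),3,False)];n=np.cross(a[1]-a[0],a[2]-a[0]);L=np.linalg.norm(n)
        if L<1e-4: continue
        n/=L;n*=np.sign(n[2])
        if not .78<n[2]<.94: continue
        k=abs((P-a[0])@n)<.003
        if k.sum()>best:best=k.sum();K=k
    P=P[K];c=P.mean(0);n=np.linalg.svd(P-c)[2][2];n*=np.sign(n[2])
    print(nm,"plane",best,len(K),c,n,np.degrees(np.arccos(n[2])),"az",np.degrees(np.arctan2(n[1],n[0])))
    ex=np.array([n[0],n[1],0]);ex/=np.linalg.norm(ex);ex-=n*(ex@n);ex/=np.linalg.norm(ex);ey=np.cross(n,ex)
    d=(W-c)@n;
    for lab,S in(("plate",P),("block",W[A&(d>.038)&(d<.056)])):
        s=np.c_[(S-c)@ex,(S-c)@ey];cc,ss,aa=box(s);o=c+ex*cc[0]/1e3+ey*cc[1]/1e3
        print(lab,len(S),cc,ss,aa,"foot",o,"h",((S-c)@n).mean())
    ca,sa=np.cos(np.radians(8)),np.sin(np.radians(8));J=W-[.6155,.2774,0];x=J[...,0]*ca+J[...,1]*sa;y=-J[...,0]*sa+J[...,1]*ca
    m=(abs(x)<95)&(abs(y)<.03)&(W[...,2]>.036)&(abs(x)<.095)
    print("pins",[tuple(np.round(q*1e3,1)) for q in np.c_[x[m],y[m],W[m][:,2]]])
E
```

```text
top plane 930 1263 [ 0.58027251 -0.24992601  0.08541991] [0.50049113 0.06446734 0.86333805] 30.306528936322394 az 7.339749838594202
plate 930 [13.  -3.1] [131.1 151.6] 89.7 foot [ 0.59179998 -0.25156679  0.07885978] h 4.721674813381044e-16
block 205 [12.6 -2.9] [81.3 28.9] 89.7 foot [ 0.59143192 -0.25141254  0.07906163] h 0.04509066157617537
pins [(np.float64(68.6), np.float64(4.0), np.float64(41.3)), (np.float64(66.1), np.float64(-0.3), np.float64(48.4)), (np.float64(67.3), np.float64(-2.5), np.float64(42.8)), (np.float64(64.4), np.float64(-7.0), np.float64(51.1)), (np.float64(64.3), np.float64(3.8), np.float64(45.2)), (np.float64(63.1), np.float64(0.3), np.float64(47.5)), (np.float64(63.0), np.float64(-2.6), np.float64(46.4)), (np.float64(63.4), np.float64(-5.2), np.float64(43.2)), (np.float64(60.1), np.float64(3.6), np.float64(48.7)), (np.float64(60.8), np.float64(1.2), np.float64(44.4)), (np.float64(60.4), np.float64(-1.9), np.float64(44.3)), (np.float64(59.7), np.float64(-5.1), np.float64(44.8)), (np.float64(59.0), np.float64(5.3), np.float64(41.0)), (np.float64(57.5), np.float6
[... 3552 characters left out ...]
float64(8.5), np.float64(42.9)), (np.float64(61.9), np.float64(-2.0), np.float64(41.4)), (np.float64(65.2), np.float64(-2.2), np.float64(44.4)), (np.float64(66.6), np.float64(0.6), np.float64(43.6)), (np.float64(70.2), np.float64(-0.3), np.float64(47.4)), (np.float64(70.3), np.float64(4.8), np.float64(43.8)), (np.float64(60.3), np.float64(-3.1), np.float64(36.5)), (np.float64(63.2), np.float64(-2.7), np.float64(38.8)), (np.float64(66.2), np.float64(-2.5), np.float64(41.2)), (np.float64(69.6), np.float64(-2.9), np.float64(44.4)), (np.float64(68.6), np.float64(3.9), np.float64(38.8)), (np.float64(70.2), np.float64(6.4), np.float64(38.3)), (np.float64(69.3), np.float64(-1.1), np.float64(38.6))]
```

View pics/jig_top.png

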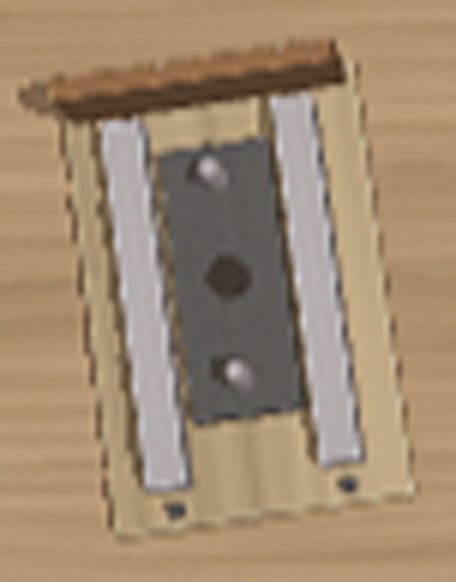

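View pics/jig_scene.png

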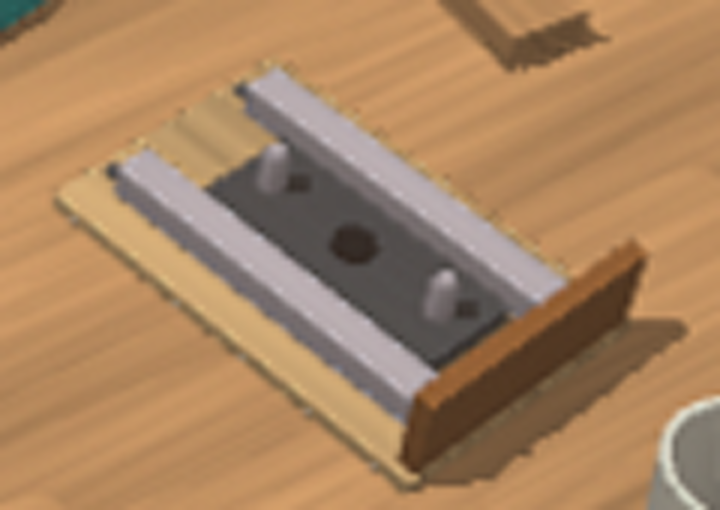

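The rails give a jig centre of (0.6155, 0.2774) and a yaw of 8.0°. Their length, width and spacing match the sizes given. The pins show at jig x of about +62 and −47, so the bar is shifted roughly +8 mm towards the fence. The plate measures 150×131 mm at a 30° tilt and about 7.3° yaw, and the block 80×24 mm, which also agree.

```bash
cat >> h.py <<'E'
from scipy.spatial.transform import Rotation as Rn
def frame(z,y):
    z=np.array(z,float);z/=np.linalg.norm(z);y=np.array(y,float);y-=z*(y@z);y/=np.linalg.norm(y);return np.c_[np.cross(y,z),y,z]
N=np.array([.499,.0636,.8645]);N/=np.linalg.norm(N);FOOT=np.array([.5925,-.250,.0793])
RG=frame(-N,[1,.128,0]);C8,S8=np.cos(np.radians(8)),np.sin(np.radians(8));RL=frame([0,0,-1],[C8,S8,0])
JC=np.array([.6155,.2774,0])
def togo(o,p,R):
    A=np.array(o["ee_rot"]);d=np.array(p)-o["position"]
    print("t",round(float(o["time"]),2),"pos",np.round(o["position"],4),"shift",np.round(A.T@d/.03,2),"turn",np.round(Rn.from_matrix(A.T@R).as_rotvec(degrees=True)/6,2),"F",np.round(o["force"],1),"gap",np.round(o["finger_gap"],3),"gf",np.round(o["grasp_force"],1))
E
python3 - <<'E'
from h import *
from rig import r
print(FOOT+N*.2)
togo(r.observe(),FOOT+N*.2,RL); togo(r.observe(),FOOT+N*.2,RG)
E
```

```text
[ 0.69227974 -0.23728258  0.25216489]
t 0.1 pos [ 0.2443 -0.6823  0.3031] shift [19.06 -8.93  1.71] turn [-1.000e-02 -1.000e-02 -1.305e+01] F [ 0.4  0.9 -0.1] gap 0.999 gf 0.0
t 0.1 pos [ 0.2443 -0.6823  0.3031] shift [19.06 -8.93  1.71] turn [  4.22  -3.41 -12.61] F [ 0.4  0.9 -0.1] gap 0.999 gf 0.0
```

```bash
python3 -m inch '[{"dx":0.8,"dy":-0.4},{"dx":0.8,"dy":-0.4},{"dx":0.8,"dy":-0.4},{"dx":0.8,"dy":-0.4},{"dx":0.8,"dy":-0.4},{"dx":0.8,"dy":-0.4},{"dx":0.8,"dy":-0.4},{"dx":0.8,"dy":-0.4}]'
python3 -m inch '[{"dx":0.8,"dy":-0.4},{"dx":0.8,"dy":-0.4},{"dx":0.8,"dy":-0.4},{"dx":0.8,"dy":-0.4},{"dx":0.8,"dy":-0.4},{"dx":0.8,"dy":-0.4},{"dx":0.8,"dy":-0.4},{"dx":0.8,"dy":-0.4}]'
python3 -m inch '[{"dx":0.8,"dy":-0.4},{"dx":0.8,"dy":-0.4},{"dx":0.8,"dy":-0.4},{"dx":0.8,"dy":-0.4},{"dx":0.8,"dy":-0.4},{"dx":0.8,"dy":-0.4},{"dx":0.8,"dy":-0.3},{}]'
python3 -c "
from h import *
from rig import r
togo(r.observe(),FOOT+N*.2,RL)"
```

```text
t 0.1 pos [ 0.2443 -0.6823  0.3031] shift [19.06 -8.93  1.71] turn [-1.000e-02 -1.000e-02 -1.305e+01] F [ 0.4  0.9 -0.1] gap 0.999 gf 0.0invalid input at $[0]: expected keys dx, dy, dz, ax, ay, az, hand
invalid input at $[0]: expected keys dx, dy, dz, ax, ay, az, hand
invalid input at $[0]: expected keys dx, dy, dz, ax, ay, az, hand
```

```bash
python3 -m inch '[{"dx":0.5,"dy":-0.2,"dz":0,"ax":0,"ay":0,"az":0,"hand":1},{"dx":1,"dy":-0.45,"dz":0,"ax":0,"ay":0,"az":0,"hand":1},{"dx":1,"dy":-0.45,"dz":0,"ax":0,"ay":0,"az":0,"hand":1},{"dx":1,"dy":-0.45,"dz":0,"ax":0,"ay":0,"az":0,"hand":1},{"dx":1,"dy":-0.45,"dz":0,"ax":0,"ay":0,"az":0,"hand":1},{"dx":1,"dy":-0.45,"dz":0,"ax":0,"ay":0,"az":0,"hand":1},{"dx":1,"dy":-0.45,"dz":0,"ax":0,"ay":0,"az":0,"hand":1},{"dx":1,"dy":-0.45,"dz":0,"ax":0,"ay":0,"az":0,"hand":1}]'
python3 -m inch '[{"dx":1,"dy":-0.45,"dz":0,"ax":0,"ay":0,"az":0,"hand":1},{"dx":1,"dy":-0.45,"dz":0,"ax":0,"ay":0,"az":0,"hand":1},{"dx":1,"dy":-0.45,"dz":0,"ax":0,"ay":0,"az":0,"hand":1},{"dx":1,"dy":-0.45,"dz":0,"ax":0,"ay":0,"az":0,"hand":1},{"dx":1,"dy":-0.45,"dz":0,"ax":0,"ay":0,"az":0,"hand":1},{"dx":1,"dy":-0.45,"dz":0,"ax":0,"ay":0,"az":0,"hand":1},{"dx":1,"dy":-0.5,"dz":0,"ax":0,"ay":0,"az":0,"hand":1},{"dx":1,"dy":-0.5,"dz":0,"ax":0,"ay":0,"az":0,"hand":1}]'
python3 -c "
from h import *
from rig import r
togo(r.observe(),FOOT+N*.2,RL)"
```

```text
time: 0.9
position: [0.424, -0.5098, 0.3038]
ee_rot: [[0.941, 0.338, 0.0], [0.338, -0.941, 0.001], [0.0, -0.0, -1.0]]
force: [-0.1, 0.3, 0.4]
finger_gap: 0.999
grasp_force: 0.0
time: 1.7
position: [0.612, -0.3241, 0.3037]
ee_rot: [[0.941, 0.338, -0.0], [0.338, -0.941, 0.001], [0.0, -0.001, -1.0]]
force: [0.4, 0.5, -0.2]
finger_gap: 1.001
grasp_force: 0.0
t 1.7 pos [ 0.612  -0.3241  0.3037] shift [ 3.5  -1.82  1.72] turn [-1.000e-02 -0.000e+00 -1.304e+01] F [ 0.4  0.5 -0.2] gap 1.001 gf 0.0
```

```bash
python3 -m inch '[{"dx":1,"dy":-0.5,"dz":0,"ax":0,"ay":0,"az":0,"hand":1},{"dx":1,"dy":-0.5,"dz":0,"ax":0,"ay":0,"az":0,"hand":1},{"dx":0.7,"dy":-0.4,"dz":0,"ax":0,"ay":0,"az":-0.5,"hand":1},{"dx":0,"dy":0,"dz":0,"ax":0,"ay":0,"az":-1,"hand":1},{"dx":0,"dy":0,"dz":0,"ax":0,"ay":0,"az":-1,"hand":1},{"dx":0,"dy":0,"dz":0,"ax":0,"ay":0,"az":-1,"hand":1},{"dx":0,"dy":0,"dz":0,"ax":0,"ay":0,"az":-1,"hand":1},{"dx":0,"dy":0,"dz":0,"ax":0,"ay":0,"az":-1,"hand":1}]'
python3 -m inch '[{"dx":0,"dy":0,"dz":0,"ax":0,"ay":0,"az":-1,"hand":1},{"dx":0,"dy":0,"dz":0,"ax":0,"ay":0,"az":-1,"hand":1},{"dx":0,"dy":0,"dz":0,"ax":0,"ay":0,"az":-1,"hand":1},{"dx":0,"dy":0,"dz":0,"ax":0,"ay":0,"az":-1,"hand":1},{"dx":0,"dy":0,"dz":0,"ax":0,"ay":0,"az":-1,"hand":1},{"dx":0,"dy":0,"dz":0,"ax":0,"ay":0,"az":-1,"hand":1},{"dx":0,"dy":0,"dz":0,"ax":0,"ay":0,"az":-1,"hand":1},{"dx":0,"dy":0,"dz":0,"ax":0,"ay":0,"az":-0.4,"hand":1}]'
python3 -c "
from h import *
from rig import r
o=r.observe();togo(o,FOOT+N*.2,RL);togo(o,FOOT+N*.2,RG);print(o['qpos'])"
```

```text
time: 2.5
position: [0.6728, -0.2593, 0.3037]
ee_rot: [[0.6, 0.8, -0.0], [0.8, -0.6, 0.0], [-0.0, -0.0, -1.0]]
force: [-0.2, 0.7, -0.7]
finger_gap: 1.001
grasp_force: 0.0
time: 3.3
position: [0.6727, -0.2594, 0.3037]
ee_rot: [[-0.13, 0.992, -0.0], [0.992, 0.13, 0.0], [0.0, -0.0, -1.0]]
force: [0.0, 0.1, -0.3]
finger_gap: 1.003
grasp_force: 0.0
t 3.3 pos [ 0.6727 -0.2594  0.3037] shift [0.65 0.74 1.72] turn [-0.   -0.   -0.09] F [ 0.   0.1 -0.3] gap 1.003 gf 0.0
t 3.3 pos [ 0.6727 -0.2594  0.3037] shift [0.65 0.74 1.72] turn [5.03 0.01 0.03] F [ 0.   0.1 -0.3] gap 1.003 gf 0.0
[ 0.51942555  0.62025353 -0.37878641  1.59234978  0.26185174  0.97995206
  0.18817433]
```

```bash
python3 -m inch '[{"dx":0.35,"dy":0.35,"dz":0,"ax":0,"ay":0,"az":0,"hand":1},{"dx":0.3,"dy":0.4,"dz":0,"ax":0,"ay":0,"az":0,"hand":1},{"dx":0,"dy":0,"dz":0,"ax":1,"ay":0,"az":0,"hand":1},{"dx":0,"dy":0,"dz":0,"ax":1,"ay":0,"az":0,"hand":1},{"dx":0,"dy":0,"dz":0,"ax":1,"ay":0,"az":0,"hand":1},{"dx":0,"dy":0,"dz":0,"ax":1,"ay":0,"az":0,"hand":1},{"dx":0,"dy":0,"dz":0,"ax":1,"ay":0,"az":0,"hand":1},{"dx":0,"dy":0,"dz":0,"ax":0,"ay":0,"az":0,"hand":1}]'
python3 - <<'E'
from h import *
from rig import r
o=r.observe();togo(o,FOOT+N*.2,RG);print(o['qpos']);togo(o,FOOT+N*.08,RG)
f=r.grab_frame("scene");cv2.imwrite("pics/pre.png",f["frame"][100:400,60:460,::-1].repeat(2,0).repeat(2,1)[:600,:800])
E
```

```text
time: 4.1
position: [0.6948, -0.2343, 0.3014]
ee_rot: [[-0.127, 0.857, -0.499], [0.992, 0.111, -0.062], [0.002, -0.503, -0.864]]
force: [-0.4, 1.0, -0.6]
finger_gap: 0.998
grasp_force: 0.0
t 4.1 pos [ 0.6948 -0.2343  0.3014] shift [-0.09  0.74  1.47] turn [ 0.   -0.01  0.01] F [-0.4  1.  -0.6] gap 0.998 gf 0.0
[ 0.32960696  0.80839147 -0.27526465  1.27196666  0.30218146  1.61213403
  0.14253725]
t 4.1 pos [ 0.6948 -0.2343  0.3014] shift [-0.1   0.74  5.47] turn [ 0.   -0.01  0.01] F [-0.4  1.  -0.6] gap 0.998 gf 0.0
```

View pics/pre.png

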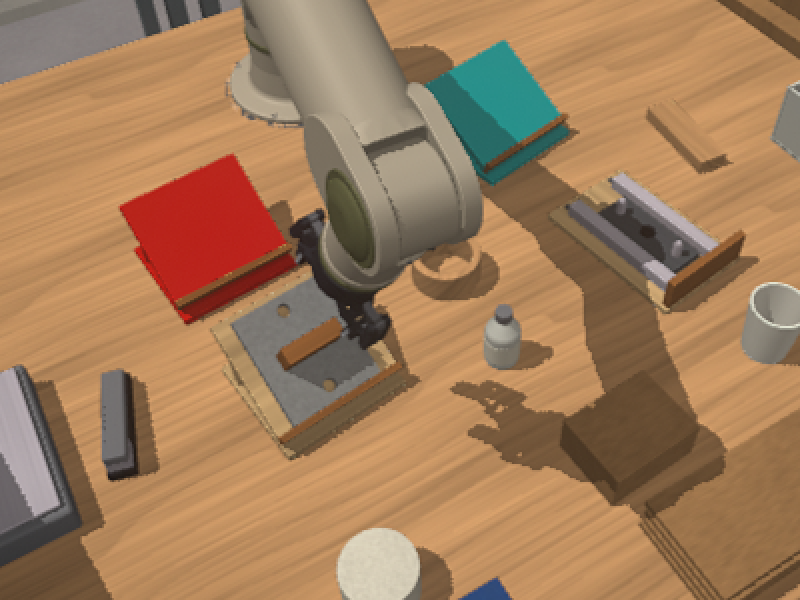

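The open fingers straddle the plate's block from above, at (350,310), and the holes are at (283,310) and (330,385). The tape roll and glue bottle are clear, so I'm approaching.

```bash
python3 -m inch '[{"dx":-0.1,"dy":0.4,"dz":0.4,"ax":0,"ay":0,"az":0,"hand":1},{"dx":0,"dy":0.35,"dz":0.8,"ax":0,"ay":0,"az":0,"hand":1},{"dx":0,"dy":0,"dz":0.8,"ax":0,"ay":0,"az":0,"hand":1},{"dx":0,"dy":0,"dz":0.8,"ax":0,"ay":0,"az":0,"hand":1},{"dx":0,"dy":0,"dz":0.8,"ax":0,"ay":0,"az":0,"hand":1},{"dx":0,"dy":0,"dz":0.8,"ax":0,"ay":0,"az":0,"hand":1},{"dx":0,"dy":0,"dz":0.4,"ax":0,"ay":0,"az":0,"hand":1},{"dx":0,"dy":0,"dz":0,"ax":0,"ay":0,"az":0,"hand":1}]'
python3 - <<'E'
from h import *
from rig import r
o=r.observe();togo(o,FOOT+N*.08,RG)
E
```

```text
time: 4.95
position: [0.6399, -0.2478, 0.1667]
ee_rot: [[-0.123, 0.859, -0.497], [0.992, 0.106, -0.061], [0.0, -0.501, -0.865]]
force: [-0.8, 0.1, -0.9]
finger_gap: 1.001
grasp_force: 0.0
t 4.95 pos [ 0.6399 -0.2478  0.1667] shift [0.13 0.1  0.64] turn [ 0.02 -0.02 -0.04] F [-0.8  0.1 -0.9] gap 1.001 gf 0.0
```

Now the final approach and closing.

```bash
python3 -m inch '[{"dx":0.1,"dy":0.1,"dz":0.3,"ax":0,"ay":0,"az":0,"hand":1},{"dx":0,"dy":0,"dz":0.3,"ax":0,"ay":0,"az":0,"hand":1},{"dx":0,"dy":0,"dz":0,"ax":0,"ay":0,"az":0,"hand":1},{"dx":0,"dy":0,"dz":0,"ax":0,"ay":0,"az":0,"hand":0},{"dx":0,"dy":0,"dz":0,"ax":0,"ay":0,"az":0,"hand":-0.3},{"dx":0,"dy":0,"dz":0,"ax":0,"ay":0,"az":0,"hand":-0.6},{"dx":0,"dy":0,"dz":0,"ax":0,"ay":0,"az":0,"hand":-1},{"dx":0,"dy":0,"dz":0,"ax":0,"ay":0,"az":0,"hand":-1}]'
python3 -m inch '[{"dx":0,"dy":0,"dz":0,"ax":0,"ay":0,"az":0,"hand":-1},{"dx":0,"dy":0,"dz":0,"ax":0,"ay":0,"az":0,"hand":-1},{"dx":0,"dy":0,"dz":0,"ax":0,"ay":0,"az":0,"hand":-1},{"dx":0,"dy":0,"dz":0,"ax":0,"ay":0,"az":0,"hand":-1},{"dx":0,"dy":0,"dz":0,"ax":0,"ay":0,"az":0,"hand":-1},{"dx":0,"dy":0,"dz":0,"ax":0,"ay":0,"az":0,"hand":-1},{"dx":0,"dy":0,"dz":0,"ax":0,"ay":0,"az":0,"hand":-1},{"dx":0,"dy":0,"dz":0,"ax":0,"ay":0,"az":0,"hand":-1}]'
python3 - <<'E'
from h import *
from rig import r
o=r.observe();togo(o,FOOT+N*.08,RG)
E
```

```text
time: 5.75
position: [0.6354, -0.2449, 0.151]
ee_rot: [[-0.124, 0.861, -0.494], [0.992, 0.107, -0.062], [-0.0, -0.498, -0.867]]
force: [4.0, 0.7, -0.4]
finger_gap: 0.271
grasp_force: 60.8
time: 6.55
position: [0.6354, -0.2449, 0.151]
ee_rot: [[-0.124, 0.861, -0.494], [0.992, 0.107, -0.062], [-0.0, -0.498, -0.867]]
force: [5.5, 0.4, -0.3]
finger_gap: 0.27
grasp_force: 61.0
t 6.55 pos [ 0.6354 -0.2449  0.151 ] shift [ 0.01 -0.04  0.12] turn [ 0.05 -0.01 -0.03] F [ 5.5  0.4 -0.3] gap 0.27 gf 61.0
```

```bash
python3 -m inch '[{"dx":0,"dy":0,"dz":-0.3,"ax":0,"ay":0,"az":0,"hand":-1},{"dx":0,"dy":0,"dz":-0.5,"ax":0,"ay":0,"az":0,"hand":-1},{"dx":0,"dy":0,"dz":-0.6,"ax":0,"ay":0,"az":0,"hand":-1},{"dx":0,"dy":0,"dz":-0.6,"ax":0,"ay":0,"az":0,"hand":-1},{"dx":0,"dy":0,"dz":-0.6,"ax":0,"ay":0,"az":0,"hand":-1},{"dx":0,"dy":0,"dz":-0.6,"ax":0,"ay":0,"az":0,"hand":-1},{"dx":0,"dy":0,"dz":-0.6,"ax":0,"ay":0,"az":0,"hand":-1},{"dx":0,"dy":0,"dz":-0.4,"ax":0,"ay":0,"az":0,"hand":-1}]'
python3 -m inch '[{"dx":0,"dy":0,"dz":0,"ax":-0.7,"ay":0,"az":0,"hand":-1},{"dx":0,"dy":0,"dz":0,"ax":-0.7,"ay":0,"az":0,"hand":-1},{"dx":0,"dy":0,"dz":0,"ax":-0.7,"ay":0,"az":0,"hand":-1},{"dx":0,"dy":0,"dz":0,"ax":-0.7,"ay":0,"az":0,"hand":-1},{"dx":0,"dy":0,"dz":0,"ax":-0.7,"ay":0,"az":0,"hand":-1},{"dx":0,"dy":0,"dz":0,"ax":-0.7,"ay":0,"az":0,"hand":-1},{"dx":0,"dy":0,"dz":0,"ax":-0.7,"ay":0,"az":0,"hand":-1},{"dx":0,"dy":0,"dz":0,"ax":0,"ay":0,"az":0,"hand":-1}]'
python3 - <<'E'
from h import *
from rig import r
o=r.observe();togo(o,JC+[.0075*C8,.0075*S8,.25],RL)
E
```

```text
time: 7.35
position: [0.6978, -0.2368, 0.2616]
ee_rot: [[-0.124, 0.86, -0.495], [0.992, 0.107, -0.062], [0.0, -0.499, -0.867]]
force: [0.3, -0.5, -5.9]
finger_gap: 0.274
grasp_force: 60.1
time: 8.15
position: [0.6953, -0.2382, 0.2604]
ee_rot: [[-0.122, 0.992, -0.012], [0.992, 0.122, -0.002], [-0.001, -0.012, -1.0]]
force: [-0.5, -0.4, -5.2]
finger_gap: 0.272
grasp_force: 60.6
t 8.15 pos [ 0.6953 -0.2382  0.2604] shift [17.39 -0.28  0.34] turn [-0.11  0.   -0.16] F [-0.5 -0.4 -5.2] gap 0.272 gf 60.6
```

```bash
python3 -m inch '[{"dx":0.4,"dy":0,"dz":0,"ax":-0.1,"ay":0,"az":-0.15,"hand":-1},{"dx":0.8,"dy":0,"dz":0,"ax":0,"ay":0,"az":0,"hand":-1},{"dx":0.9,"dy":0,"dz":0,"ax":0,"ay":0,"az":0,"hand":-1},{"dx":0.9,"dy":0,"dz":0,"ax":0,"ay":0,"az":0,"hand":-1},{"dx":0.9,"dy":0,"dz":0,"ax":0,"ay":0,"az":0,"hand":-1},{"dx":0.9,"dy":0,"dz":0,"ax":0,"ay":0,"az":0,"hand":-1},{"dx":0.9,"dy":0,"dz":0,"ax":0,"ay":0,"az":0,"hand":-1},{"dx":0.9,"dy":0,"dz":0,"ax":0,"ay":0,"az":0,"hand":-1}]'
python3 -m inch '[{"dx":0.9,"dy":0,"dz":0,"ax":0,"ay":0,"az":0,"hand":-1},{"dx":0.9,"dy":0,"dz":0,"ax":0,"ay":0,"az":0,"hand":-1},{"dx":0.9,"dy":0,"dz":0,"ax":0,"ay":0,"az":0,"hand":-1},{"dx":0.9,"dy":0,"dz":0,"ax":0,"ay":0,"az":0,"hand":-1},{"dx":0.9,"dy":0,"dz":0,"ax":0,"ay":0,"az":0,"hand":-1},{"dx":0.9,"dy":0,"dz":0,"ax":0,"ay":0,"az":0,"hand":-1},{"dx":0.9,"dy":0,"dz":0,"ax":0,"ay":0,"az":0,"hand":-1},{"dx":0.9,"dy":0,"dz":0,"ax":0,"ay":0,"az":0,"hand":-1}]'
python3 -m inch '[{"dx":0.9,"dy":0,"dz":0,"ax":0,"ay":0,"az":0,"hand":-1},{"dx":0.9,"dy":0,"dz":0,"ax":0,"ay":0,"az":0,"hand":-1},{"dx":0.6,"dy":0,"dz":0,"ax":0,"ay":0,"az":0,"hand":-1},{"dx":0.3,"dy":0,"dz":0,"ax":0,"ay":0,"az":0,"hand":-1},{"dx":0,"dy":0,"dz":0,"ax":0,"ay":0,"az":0,"hand":-1},{"dx":0,"dy":0,"dz":0,"ax":0,"ay":0,"az":0,"hand":-1},{"dx":0,"dy":0,"dz":0,"ax":0,"ay":0,"az":0,"hand":-1},{"dx":0,"dy":0,"dz":0,"ax":0,"ay":0,"az":0,"hand":-1}]'
python3 - <<'E'
from h import *
from rig import r
o=r.observe();togo(o,JC+[.0075*C8,.0075*S8,.25],RL)
np.savez("obs1.npz",**o)
for n in("scene","top"):
    f=r.grab_frame(n);np.savez(n+"1.npz",**f)
    c=f["frame"][120:260,320:500] if n=="scene" else f["frame"][90:210,140:260]
    cv2.imwrite(f"pics/hold_{n}.png",cv2.resize(c,None,fx=4,fy=4)[:,:,::-1])
E
```

```text
time: 8.95
position: [0.6692, -0.0385, 0.2598]
ee_rot: [[-0.141, 0.99, -0.002], [0.99, 0.141, 0.0], [0.0, -0.002, -1.0]]
force: [1.7, -0.2, -6.1]
finger_gap: 0.27
grasp_force: 60.7
time: 9.75
position: [0.6387, 0.1753, 0.2598]
ee_rot: [[-0.141, 0.99, -0.002], [0.99, 0.141, -0.001], [-0.0, -0.002, -1.0]]
force: [-0.5, 0.9, -5.7]
finger_gap: 0.277
grasp_force: 60.7
time: 10.55
position: [0.6287, 0.2515, 0.26]
ee_rot: [[-0.137, 0.991, -0.0], [0.991, 0.137, -0.001], [-0.001, -0.0, -1.0]]
force: [0.5, -0.3, -5.9]
finger_gap: 0.272
grasp_force: 60.7
t 10.55 pos [0.6287 0.2515 0.26  ] shift [ 0.92 -0.07  0.33] turn [-0.    0.01 -0.02] F [ 0.5 -0.3 -5.9] gap 0.272 gf 60.7
```

View pics/hold_scene.png

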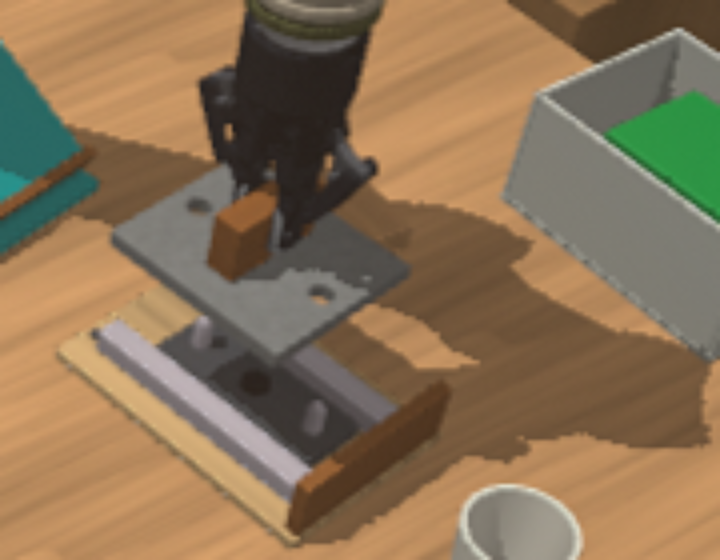

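The plate is held level above the jig. Its holes are at (200,205) and (320,293) in this crop, and the pins below at (202,330) and (315,415). Next I'll measure the plate's pose in the tool frame.

```bash
python3 - <<'E'
from h import *
o=dict(np.load("obs1.npz"));A=o["ee_rot"];p=o["position"]
for nm in("scene","top"):
    f=dict(np.load(nm+"1.npz"));T=(cloud(f)-p)@A
    hsv=cv2.cvtColor(f["frame"],cv2.COLOR_RGB2HSV)
    m=(abs(T[...,0])<.09)&(abs(T[...,1])<.1)&(T[...,2]>.065)&(T[...,2]<.1)&(hsv[...,1]<70)
    P=T[m];c=np.median(P,0)
    for _ in range(5):
        X=np.c_[P[:,:2],np.ones(len(P))];k=np.linalg.lstsq(X,P[:,2],rcond=None)[0];P=P[abs(X@k-P[:,2])<.0035]
    print(nm,len(P),"z",k[2],"slopes deg",np.degrees(k[:2]),box(P))
    # holes: no plate inside rect
    h=(T[...,2]>.12)&(abs(T[...,0])<.3)
    # back-ray: intersect each pixel with plate plane
    K=f["mtx"];v,u=np.mgrid[:420,:560];ray=np.stack([(u-K[0,2])/K[0,0],(v-K[1,2])/K[1,1],np.ones(u.shape)],-1)
    org=(-f["R"].T@f["t"]-p)@A;d=(ray@f["R"])@A
    s=(k[2]+k[0]*org[0]+k[1]*org[1]-org[2])/(d[...,2]-k[0]*d[...,0]-k[1]*d[...,1]);Q=org+d*s[...,None]
    c=box(P)[0]/1e3
    for sg in(-1,1):
        w=(np.hypot(Q[...,0]-c[0],Q[...,1]-c[1]-sg*.055)<.016);q=w&(T[...,2]>Q[...,2]+.006)
        dark=w&(f["frame"].sum(2)<.8*np.median(f["frame"].sum(2)[w]))
        print(" hole",sg,q.sum(),Q[q].mean(0)*1e3 if q.any() else "", dark.sum(),Q[dark].mean(0)*1e3 if dark.any() else "")
    J=T[(abs(T[...,0])<.05)&(abs(T[...,1])<.04)&(T[...,2]<k[2]-.038)&(T[...,2]>k[2]-.054)&(hsv[...,1]>110)]
    print(" block",len(J),box(J) if len(J)>5 else "")
E
```

```text
scene 1248 z 0.0818275635801005 slopes deg [-0.11698423  0.13423259] (array([ 1. , -1.1]), array([133.8, 152.7]), 0.0)
 hole -1 13 [ -0.6187579  -53.37440723  81.70378134] 16 [ -0.15977264 -56.30689533  81.69597397]
 hole 1 13 [-1.68131589 56.13695253 81.96251411] 19 [ 1.80046379 53.0247093  81.94811379]
 block 140 (array([ 0.8, -0.3]), array([24.6, 82. ]), 88.8)
top 146 z 0.0848693218215476 slopes deg [-0.04100167 -0.01665832] (array([7.9, 3.9]), array([ 58.1, 194. ]), 37.4)
 hole -1 0  0 
 hole 1 0  0 
 block 0
```

```bash
python3 - <<'E'
from h import *
from scipy.optimize import least_squares
o=dict(np.load("obs1.npz"))
for nm in("top","scene"):
    f=dict(np.load(nm+"0.npz"));W=cloud(f);hsv=cv2.cvtColor(f["frame"],cv2.COLOR_RGB2HSV)
    J=W-JC;x=J[...,0]*C8+J[...,1]*S8;y=-J[...,0]*S8+J[...,1]*C8;z=W[...,2]
    for sg in(-1,1):
        m=(abs(x)<.115)&(abs(y-sg*.046)<.018)&(z>.0265)&(z<.036)&(hsv[...,1]<60)
        print(nm,"rail",sg,m.sum(),box(np.c_[x[m],y[m]]),z[m].mean())
    m=(abs(x)<.095)&(abs(y)<.02)&(z>.032);X,Y,Z=x[m],y[m],z[m]
    def res(q):
        e=np.hypot(X-q[0]-np.sign(X-.005)*.055,Y-q[1])
        rr=np.interp(Z-q[2],[.0,.043,.048],[.007,.007,.0035])
        a=e-rr;b=Z-q[2]-.048
        return np.where((Z-q[2]>.0465),np.maximum(np.maximum(a,0),abs(b)*.7),a)
    for s0 in(0,.006):
        q=least_squares(res,[s0,0,0],loss="soft_l1",f_scale=.002).x;print(nm,"pins shift",q*1e3,m.sum())
E
```

```text
top rail -1 345 (array([ -0.2, -43.6]), array([199.3,  27. ]), 0.2) 0.03000667968258028
top rail 1 352 (array([ 0.1, 45.8]), array([199.9,  22.6]), 0.3) 0.030175918943965045
top pins shift [ 8.34083955 -0.05181666 -1.54078208] 39
top pins shift [ 8.34083972 -0.05181597 -1.54078196] 39
scene rail -1 417 (array([ -1.2, -43.3]), array([194. ,  27.6]), 0.4) 0.03160695452378896
scene rail 1 381 (array([-2.3, 43.9]), array([194.,  33.]), 1.3) 0.031741740992729764
scene pins shift [8.76927492 3.7689215  1.89781536] 57
scene pins shift [8.76923161 3.7689449  1.89782746] 57
```

Both cameras put the bar at about +8.5 mm. Camera-relative y suggests a TCP offset of about +2 mm. I'll move there and down to just above the pins.

```bash
cat >> h.py <<'E'
def st(jx=8.5,jy=2.0,z=.15):
    from rig import r
    o=r.observe();togo(o,JC+np.array([jx*C8-jy*S8,jx*S8+jy*C8,z*1e3])/1e3,RL)
    d=(o["position"]-JC)*1e3;print("jig xy",np.round([d[0]*C8+d[1]*S8,-d[0]*S8+d[1]*C8],2),"Fjig",np.round([o["force"][0]*C8+o["force"][1]*S8,-o["force"][0]*S8+o["force"][1]*C8,o["force"][2]],1),"torque",np.round(o["torque"],2))
E
python3 -m inch '[{"dx":0.5,"dy":-0.02,"dz":0.2,"ax":0,"ay":0,"az":0,"hand":-1},{"dx":0.48,"dy":0,"dz":0.4,"ax":0,"ay":0,"az":0,"hand":-1},{"dx":0,"dy":0,"dz":0.6,"ax":0,"ay":0,"az":0,"hand":-1},{"dx":0,"dy":0,"dz":0.6,"ax":0,"ay":0,"az":0,"hand":-1},{"dx":0,"dy":0,"dz":0.6,"ax":0,"ay":0,"az":0,"hand":-1},{"dx":0,"dy":0,"dz":0.6,"ax":0,"ay":0,"az":0,"hand":-1},{"dx":0,"dy":0,"dz":0.3,"ax":0,"ay":0,"az":0,"hand":-1},{"dx":0,"dy":0,"dz":0,"ax":0,"ay":0,"az":0,"hand":-1}]'
python3 -c "
from h import *
st()"
```

```text
time: 11.45
position: [0.6224, 0.2829, 0.159]
ee_rot: [[-0.14, 0.99, -0.003], [0.99, 0.14, -0.001], [-0.0, -0.003, -1.0]]
force: [-0.1, -0.0, -5.5]
finger_gap: 0.271
grasp_force: 60.4
t 11.45 pos [0.6224 0.2829 0.159 ] shift [-0.08  0.03  0.3 ] turn [-0.03  0.    0.01] F [-0.1 -0.  -5.5] gap 0.271 gf 60.4
jig xy [7.63 4.44] Fjig [-0.1  0.  -5.5] torque [-0.04 -0.01  0.  ]
```

```bash
python3 -m inch '[{"dx":-0.08,"dy":0.03,"dz":0.1,"ax":0,"ay":0,"az":0,"hand":-1},{"dx":0,"dy":0,"dz":0.1,"ax":0,"ay":0,"az":0,"hand":-1},{"dx":0,"dy":0,"dz":0.1,"ax":0,"ay":0,"az":0,"hand":-1},{"dx":0,"dy":0,"dz":0.1,"ax":0,"ay":0,"az":0,"hand":-1},{"dx":0,"dy":0,"dz":0.05,"ax":0,"ay":0,"az":0,"hand":-1},{"dx":0,"dy":0,"dz":0.05,"ax":0,"ay":0,"az":0,"hand":-1},{"dx":0,"dy":0,"dz":0,"ax":0,"ay":0,"az":0,"hand":-1},{"dx":0,"dy":0,"dz":0,"ax":0,"ay":0,"az":0,"hand":-1}]'
python3 -c "
from h import *
st()"
python3 -m inch '[{"dx":0,"dy":0,"dz":0.04,"ax":0,"ay":0,"az":0,"hand":-1},{"dx":0,"dy":0,"dz":0,"ax":0,"ay":0,"az":0,"hand":-1},{"dx":0,"dy":0,"dz":0.04,"ax":0,"ay":0,"az":0,"hand":-1},{"dx":0,"dy":0,"dz":0,"ax":0,"ay":0,"az":0,"hand":-1},{"dx":0,"dy":0,"dz":0.04,"ax":0,"ay":0,"az":0,"hand":-1},{"dx":0,"dy":0,"dz":0,"ax":0,"ay":0,"az":0,"hand":-1},{"dx":0,"dy":0,"dz":0,"ax":0,"ay":0,"az":0,"hand":-1},{"dx":0,"dy":0,"dz":0,"ax":0,"ay":0,"az":0,"hand":-1}]'
python3 -c "
from h import *
st()"
```

```text
time: 12.25
position: [0.6248, 0.2798, 0.146]
ee_rot: [[-0.139, 0.99, -0.0], [0.99, 0.139, 0.0], [0.0, -0.0, -1.0]]
force: [-0.1, -0.1, -5.6]
finger_gap: 0.277
grasp_force: 60.6
t 12.25 pos [0.6248 0.2798 0.146 ] shift [ 0.03 -0.03 -0.13] turn [-0. -0.  0.] F [-0.1 -0.1 -5.6] gap 0.277 gf 60.6
jig xy [9.52 1.08] Fjig [-0.1 -0.1 -5.6] torque [0.01 0.03 0.02]
time: 13.05
position: [0.6248, 0.2798, 0.1424]
ee_rot: [[-0.139, 0.99, -0.0], [0.99, 0.139, 0.0], [0.0, -0.0, -1.0]]
force: [0.6, -0.2, -6.0]
finger_gap: 0.274
grasp_force: 60.6
t 13.05 pos [0.6248 0.2798 0.1424] shift [ 0.03 -0.03 -0.25] turn [-0. -0. -0.] F [ 0.6 -0.2 -6. ] gap 0.274 gf 60.6
jig xy [9.5  1.06] Fjig [ 0.6 -0.3 -6. ] torque [-0.02  0.06  0.02]
```

```bash
python3 -m inch '[{"dx":0.03,"dy":-0.03,"dz":0,"ax":0,"ay":0,"az":0,"hand":-1},{"dx":0,"dy":0,"dz":0,"ax":0,"ay":0,"az":0,"hand":-1},{"dx":0,"dy":0,"dz":0.04,"ax":0,"ay":0,"az":0,"hand":-1},{"dx":0,"dy":0,"dz":0,"ax":0,"ay":0,"az":0,"hand":-1},{"dx":0,"dy":0,"dz":0.03,"ax":0,"ay":0,"az":0,"hand":-1},{"dx":0,"dy":0,"dz":0,"ax":0,"ay":0,"az":0,"hand":-1},{"dx":0,"dy":0,"dz":0,"ax":0,"ay":0,"az":0,"hand":-1},{"dx":0,"dy":0,"dz":0,"ax":0,"ay":0,"az":0,"hand":-1}]'
python3 -c "
from h import *
st()"
python3 -m inch '[{"dx":0,"dy":0,"dz":0.03,"ax":0,"ay":0,"az":0,"hand":-1},{"dx":0,"dy":0,"dz":0,"ax":0,"ay":0,"az":0,"hand":-1},{"dx":0,"dy":0,"dz":0.03,"ax":0,"ay":0,"az":0,"hand":-1},{"dx":0,"dy":0,"dz":0,"ax":0,"ay":0,"az":0,"hand":-1},{"dx":0,"dy":0,"dz":0,"ax":0,"ay":0,"az":0,"hand":-1},{"dx":0,"dy":0,"dz":0,"ax":0,"ay":0,"az":0,"hand":-1},{"dx":0,"dy":0,"dz":0,"ax":0,"ay":0,"az":0,"hand":-1},{"dx":0,"dy":0,"dz":0,"ax":0,"ay":0,"az":0,"hand":-1}]'
python3 -c "
from h import *
st()"
```

```text
time: 13.85
position: [0.6238, 0.2805, 0.1403]
ee_rot: [[-0.139, 0.99, -0.0], [0.99, 0.139, 0.0], [0.0, -0.0, -1.0]]
force: [-0.8, 0.9, -5.4]
finger_gap: 0.275
grasp_force: 60.6
t 13.85 pos [0.6238 0.2805 0.1403] shift [ 0.   -0.   -0.32] turn [-0. -0. -0.] F [-0.8  0.9 -5.4] gap 0.275 gf 60.6
jig xy [8.62 1.94] Fjig [-0.7  1.  -5.4] torque [-0.02  0.02  0.01]
time: 14.65
position: [0.6238, 0.2805, 0.1385]
ee_rot: [[-0.139, 0.99, -0.0], [0.99, 0.139, 0.0], [0.0, -0.0, -1.0]]
force: [0.3, -0.7, -5.3]
finger_gap: 0.268
grasp_force: 60.6
t 14.65 pos [0.6238 0.2805 0.1385] shift [ 0.   -0.   -0.38] turn [-0. -0. -0.] F [ 0.3 -0.7 -5.3] gap 0.268 gf 60.6
jig xy [8.62 1.94] Fjig [ 0.2 -0.8 -5.3] torque [-0.   -0.01  0.01]
```

No contact at 3.5 mm below the nominal pin tops, so the pins are entering the holes. I'll keep lowering gently.

```bash
python3 -m inch '[{"dx":0,"dy":0,"dz":0.03,"ax":0,"ay":0,"az":0,"hand":-1},{"dx":0,"dy":0,"dz":0,"ax":0,"ay":0,"az":0,"hand":-1},{"dx":0,"dy":0,"dz":0.03,"ax":0,"ay":0,"az":0,"hand":-1},{"dx":0,"dy":0,"dz":0,"ax":0,"ay":0,"az":0,"hand":-1},{"dx":0,"dy":0,"dz":0,"ax":0,"ay":0,"az":0,"hand":-1},{"dx":0,"dy":0,"dz":0,"ax":0,"ay":0,"az":0,"hand":-1},{"dx":0,"dy":0,"dz":0,"ax":0,"ay":0,"az":0,"hand":-1},{"dx":0,"dy":0,"dz":0,"ax":0,"ay":0,"az":0,"hand":-1}]'
python3 -c "
from h import *
st()"
```

```text
time: 15.45
position: [0.6238, 0.2805, 0.1367]
ee_rot: [[-0.139, 0.99, -0.0], [0.99, 0.139, 0.0], [0.0, -0.0, -1.0]]
force: [0.3, -0.6, -6.5]
finger_gap: 0.275
grasp_force: 60.6
t 15.45 pos [0.6238 0.2805 0.1367] shift [ 0.   -0.   -0.44] turn [-0. -0. -0.] F [ 0.3 -0.6 -6.5] gap 0.275 gf 60.6
jig xy [8.63 1.92] Fjig [ 0.2 -0.7 -6.5] torque [ 0.02  0.03 -0.06]
```

```bash
python3 -m inch '[{"dx":0,"dy":0,"dz":0.03,"ax":0,"ay":0,"az":0,"hand":-1},{"dx":0,"dy":0,"dz":0,"ax":0,"ay":0,"az":0,"hand":-1},{"dx":0,"dy":0,"dz":0.03,"ax":0,"ay":0,"az":0,"hand":-1},{"dx":0,"dy":0,"dz":0,"ax":0,"ay":0,"az":0,"hand":-1},{"dx":0,"dy":0,"dz":0,"ax":0,"ay":0,"az":0,"hand":-1},{"dx":0,"dy":0,"dz":0,"ax":0,"ay":0,"az":0,"hand":-1},{"dx":0,"dy":0,"dz":0,"ax":0,"ay":0,"az":0,"hand":-1},{"dx":0,"dy":0,"dz":0,"ax":0,"ay":0,"az":0,"hand":-1}]'
python3 -c "
from h import *
st()"
```

```text
time: 16.25
position: [0.6238, 0.2805, 0.1349]
ee_rot: [[-0.139, 0.99, -0.0], [0.99, 0.139, 0.0], [0.0, -0.0, -1.0]]
force: [-0.8, -0.0, -5.4]
finger_gap: 0.269
grasp_force: 60.6
t 16.25 pos [0.6238 0.2805 0.1349] shift [ 0.  -0.  -0.5] turn [-0. -0. -0.] F [-0.8 -0.  -5.4] gap 0.269 gf 60.6
jig xy [8.63 1.93] Fjig [-0.8  0.1 -5.4] torque [ 0.05 -0.01  0.05]
```

```bash
python3 -m inch '[{"dx":0,"dy":0,"dz":0.04,"ax":0,"ay":0,"az":0,"hand":-1},{"dx":0,"dy":0,"dz":0,"ax":0,"ay":0,"az":0,"hand":-1},{"dx":0,"dy":0,"dz":0.04,"ax":0,"ay":0,"az":0,"hand":-1},{"dx":0,"dy":0,"dz":0,"ax":0,"ay":0,"az":0,"hand":-1},{"dx":0,"dy":0,"dz":0.04,"ax":0,"ay":0,"az":0,"hand":-1},{"dx":0,"dy":0,"dz":0,"ax":0,"ay":0,"az":0,"hand":-1},{"dx":0,"dy":0,"dz":0,"ax":0,"ay":0,"az":0,"hand":-1},{"dx":0,"dy":0,"dz":0,"ax":0,"ay":0,"az":0,"hand":-1}]'
python3 -c "
from h import *
st()"
```

```text
time: 17.05
position: [0.6238, 0.2805, 0.1313]
ee_rot: [[-0.139, 0.99, -0.0], [0.99, 0.139, 0.0], [0.0, -0.0, -1.0]]
force: [-0.4, 0.1, -5.4]
finger_gap: 0.275
grasp_force: 60.6
t 17.05 pos [0.6238 0.2805 0.1313] shift [ 0.   -0.   -0.62] turn [-0. -0.  0.] F [-0.4  0.1 -5.4] gap 0.275 gf 60.6
jig xy [8.62 1.97] Fjig [-0.4  0.2 -5.4] torque [-0.    0.01 -0.05]
```

```bash
python3 -m inch '[{"dx":0,"dy":0,"dz":0.03,"ax":0,"ay":0,"az":0,"hand":-1},{"dx":0,"dy":0,"dz":0,"ax":0,"ay":0,"az":0,"hand":-1},{"dx":0,"dy":0,"dz":0.03,"ax":0,"ay":0,"az":0,"hand":-1},{"dx":0,"dy":0,"dz":0,"ax":0,"ay":0,"az":0,"hand":-1},{"dx":0,"dy":0,"dz":0.03,"ax":0,"ay":0,"az":0,"hand":-1},{"dx":0,"dy":0,"dz":0,"ax":0,"ay":0,"az":0,"hand":-1},{"dx":0,"dy":0,"dz":0,"ax":0,"ay":0,"az":0,"hand":-1},{"dx":0,"dy":0,"dz":0,"ax":0,"ay":0,"az":0,"hand":-1}]'
python3 -m inch '[{"dx":0,"dy":0,"dz":0.03,"ax":0,"ay":0,"az":0,"hand":-1},{"dx":0,"dy":0,"dz":0,"ax":0,"ay":0,"az":0,"hand":-1},{"dx":0,"dy":0,"dz":0.03,"ax":0,"ay":0,"az":0,"hand":-1},{"dx":0,"dy":0,"dz":0,"ax":0,"ay":0,"az":0,"hand":-1},{"dx":0,"dy":0,"dz":0,"ax":0,"ay":0,"az":0,"hand":-1},{"dx":0,"dy":0,"dz":0,"ax":0,"ay":0,"az":0,"hand":-1},{"dx":0,"dy":0,"dz":0,"ax":0,"ay":0,"az":0,"hand":-1},{"dx":0,"dy":0,"dz":0,"ax":0,"ay":0,"az":0,"hand":-1}]'
python3 -c "
from h import *
st()"
```

```text
time: 17.85
position: [0.6238, 0.2806, 0.1286]
ee_rot: [[-0.139, 0.99, 0.0], [0.99, 0.139, 0.0], [0.0, 0.0, -1.0]]
force: [0.2, 0.1, -5.8]
finger_gap: 0.271
grasp_force: 60.6
time: 18.65
position: [0.6238, 0.2805, 0.1268]
ee_rot: [[-0.139, 0.99, 0.0], [0.99, 0.139, 0.0], [0.0, 0.0, -1.0]]
force: [0.9, -0.4, -6.5]
finger_gap: 0.271
grasp_force: 60.6
t 18.65 pos [0.6238 0.2805 0.1268] shift [ 0.   -0.   -0.77] turn [ 0. -0.  0.] F [ 0.9 -0.4 -6.5] gap 0.271 gf 60.6
jig xy [8.61 1.97] Fjig [ 0.8 -0.5 -6.5] torque [ 0.02 -0.02  0.02]
```

Now 0.6 mm steps until the rails carry it.

```bash
python3 -m inch '[{"dx":0,"dy":0,"dz":0.02,"ax":0,"ay":0,"az":0,"hand":-1},{"dx":0,"dy":0,"dz":0,"ax":0,"ay":0,"az":0,"hand":-1},{"dx":0,"dy":0,"dz":0.02,"ax":0,"ay":0,"az":0,"hand":-1},{"dx":0,"dy":0,"dz":0,"ax":0,"ay":0,"az":0,"hand":-1},{"dx":0,"dy":0,"dz":0,"ax":0,"ay":0,"az":0,"hand":-1},{"dx":0,"dy":0,"dz":0,"ax":0,"ay":0,"az":0,"hand":-1},{"dx":0,"dy":0,"dz":0,"ax":0,"ay":0,"az":0,"hand":-1},{"dx":0,"dy":0,"dz":0,"ax":0,"ay":0,"az":0,"hand":-1}]'
```

```text
time: 19.45
position: [0.6237, 0.2805, 0.1257]
ee_rot: [[-0.139, 0.99, 0.0], [0.99, 0.139, 0.0], [0.0, 0.0, -1.0]]
force: [-1.8, -0.0, -1.2]
finger_gap: 0.274
grasp_force: 61.1
```

```bash
python3 -m inch '[{"dx":0,"dy":0,"dz":0.02,"ax":0,"ay":0,"az":0,"hand":-1},{"dx":0,"dy":0,"dz":0,"ax":0,"ay":0,"az":0,"hand":-1},{"dx":0,"dy":0,"dz":0,"ax":0,"ay":0,"az":0,"hand":-1},{"dx":0,"dy":0,"dz":0,"ax":0,"ay":0,"az":0,"hand":-1},{"dx":0,"dy":0,"dz":0,"ax":0,"ay":0,"az":0,"hand":-1},{"dx":0,"dy":0,"dz":0,"ax":0,"ay":0,"az":0,"hand":-1},{"dx":0,"dy":0,"dz":0,"ax":0,"ay":0,"az":0,"hand":-1},{"dx":0,"dy":0,"dz":0,"ax":0,"ay":0,"az":0,"hand":-1}]'
python3 -c "
from h import *
st()"
```

```text
time: 20.25
position: [0.6238, 0.2804, 0.1256]
ee_rot: [[-0.139, 0.99, 0.0], [0.99, 0.139, -0.0], [-0.0, 0.0, -1.0]]
force: [-4.1, -2.7, 5.2]
finger_gap: 0.273
grasp_force: 62.1
t 20.25 pos [0.6238 0.2804 0.1256] shift [ 0.01 -0.   -0.81] turn [ 0.  0. -0.] F [-4.1 -2.7  5.2] gap 0.273 gf 62.1
jig xy [8.6  1.84] Fjig [-4.4 -2.1  5.2] torque [-0.27  0.68  0.05]
```

The rails now carry the plate: about 11 N of contact, 1.3 mm from the predicted flush height, which is within calibration error. I'm letting go, then retreating.

```bash
python3 -m inch '[{"dx":0,"dy":0,"dz":-0.01,"ax":0,"ay":0,"az":0,"hand":-1},{"dx":0,"dy":0,"dz":0,"ax":0,"ay":0,"az":0,"hand":-0.3},{"dx":0,"dy":0,"dz":0,"ax":0,"ay":0,"az":0,"hand":0},{"dx":0,"dy":0,"dz":0,"ax":0,"ay":0,"az":0,"hand":0.5},{"dx":0,"dy":0,"dz":0,"ax":0,"ay":0,"az":0,"hand":1},{"dx":0,"dy":0,"dz":0,"ax":0,"ay":0,"az":0,"hand":1},{"dx":0,"dy":0,"dz":0,"ax":0,"ay":0,"az":0,"hand":1},{"dx":0,"dy":0,"dz":0,"ax":0,"ay":0,"az":0,"hand":1}]'
python3 -m inch '[{"dx":0,"dy":0,"dz":-0.3,"ax":0,"ay":0,"az":0,"hand":1},{"dx":0,"dy":0,"dz":-0.5,"ax":0,"ay":0,"az":0,"hand":1},{"dx":0,"dy":0,"dz":-0.8,"ax":0,"ay":0,"az":0,"hand":1},{"dx":0,"dy":0,"dz":-0.8,"ax":0,"ay":0,"az":0,"hand":1},{"dx":0,"dy":0,"dz":-0.8,"ax":0,"ay":0,"az":0,"hand":1},{"dx":0,"dy":0,"dz":-0.8,"ax":0,"ay":0,"az":0,"hand":1},{"dx":0,"dy":0,"dz":-0.8,"ax":0,"ay":0,"az":0,"hand":1},{"dx":0,"dy":0,"dz":0,"ax":0,"ay":0,"az":0,"hand":1}]'
python3 - <<'E'
from h import *
from rig import r
st()
f=r.grab_frame("scene");W=cloud(f);hsv=cv2.cvtColor(f["frame"],cv2.COLOR_RGB2HSV)
J=W-JC;x=J[...,0]*C8+J[...,1]*S8;y=-J[...,0]*S8+J[...,1]*C8;z=W[...,2]
m=(abs(x-.008)<.08)&(abs(y)<.075)&(z>.034)&(z<.055)&(hsv[...,1]<70)
X=np.c_[x[m],y[m],np.ones(m.sum())];k=np.linalg.lstsq(X,z[m],rcond=None)[0]
print(m.sum(),"top z",z[m].mean(),"slopes",np.degrees(k[:2]),box(X[:,:2]))
cv2.imwrite("pics/end.png",cv2.resize(f["frame"][120:270,320:500],None,fx=4,fy=4)[:,:,::-1])
E
```

```text
time: 21.05
position: [0.6238, 0.2805, 0.1252]
ee_rot: [[-0.139, 0.99, -0.0], [0.99, 0.139, 0.0], [0.0, -0.0, -1.0]]
force: [-0.7, 0.3, -0.5]
finger_gap: 1.0
grasp_force: 0.0
time: 21.85
position: [0.6249, 0.2814, 0.2745]
ee_rot: [[-0.139, 0.99, 0.006], [0.99, 0.139, 0.003], [0.002, 0.006, -1.0]]
force: [-0.1, -0.6, 0.9]
finger_gap: 0.997
grasp_force: 0.0
t 21.85 pos [0.6249 0.2814 0.2745] shift [-0.03 -0.07  4.15] turn [ 0.06 -0.02 -0.  ] F [-0.1 -0.6  0.9] gap 0.997 gf 0.0
jig xy [9.88 2.63] Fjig [-0.2 -0.6  0.9] torque [0.05 0.05 0.03]
1444 top z 0.0435230041614751 slopes [-0.21342084  0.64971097] (array([9.4, 2.1]), array([156.9, 133.3]), 0.2)
```

View pics/end.png

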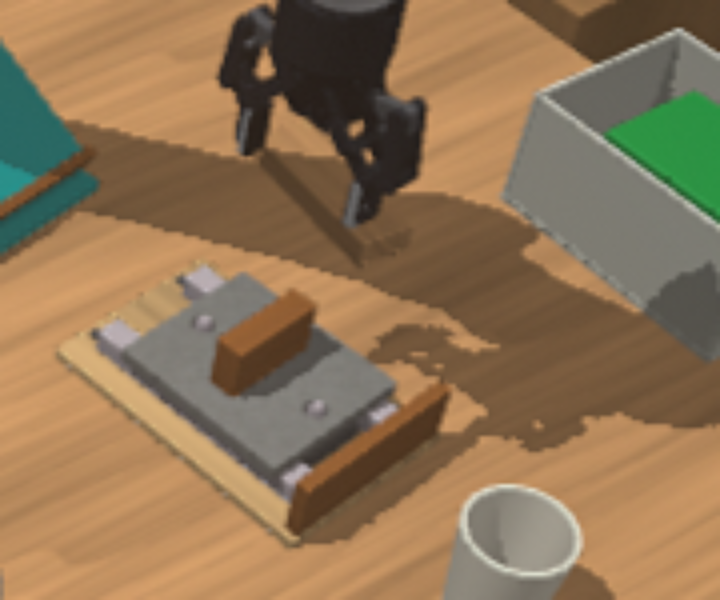

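The plate lies flush on both rails, with pins showing in both holes at (203,322) and (315,407). Its top is at about 42 mm after the camera's height bias, level within 1°, and the hand is clear.

```bash
python3 -c "
from rig import r
print(r.sign_off())"
```

```text
the job is handed in; nothing more can be done
None
```

The plate is flush on both rails with both pins through its holes, released and handed in at about 22 s; the pressing force read about 11 N, and the arm stayed clear of the tape roll, glue bottle, stapler and wooden block.

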